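Lay out vials and timer at their places for the next run

ROBOT

A 6-joint arm with a two-finger parallel gripper is mounted at the origin on a cart in front of the work surface, level with it; the furniture and walls round the work are solid. World frame = base frame: x ahead of the robot, y to its left, z up, the work surface at z = 0. Lengths are in m, angles in rad, forces in N, time in s.
With the tool pointing down it reaches from about 0.425 to 1.125 m from the base axis. Payload 14.9 kg.
Tool frame: the origin (TCP) lies on the front face of the gripper's body, between the roots of the fingers; the fingertips stand 78 mm ahead of it and the grasp point (between the pads) lies 60 mm ahead of it (env.tcp_to_grasp is the distance from the TCP to the grasp point, in m); z points along the fingers, y is the line along which they close (so a half turn about z gives the same grasp; the last joint's range is limited). The gripper opens to 91 mm and grips with 3 to 60 N. Pads are 32 mm wide; open, the fingers measure 118 mm over their backs; the gripper's body (76 mm by 178 mm) begins 60 mm behind the grasp point.
Start: joints at [1.192, 0.379, 1.734, -0, 1.028, -0.033], TCP at [0.237, 0.659, 0.292] pointing down, gripper open.
Joint ranges: [-2.77, 2.77], [-0.74, 2.19], [0, 2.66], [-1.06, 4.2], [0.31, 2.87], [-3.08, 3.08]. Speed limits (rad/s): [1.89, 1.89, 2.39, 3.14, 3.14, 3.14].

INTERFACE

Orientations are given as a unit quaternion [x, y, z, w].
In Python, from rig import monitor, cams, workorder, env gives the robot as it stands. The module is installed in compiled form; this text tells all that it offers.
- The arm moves only by the shell command python3 -m inch 'ROWS'. ROWS is text: rows parted by semicolons, each of 7 numbers parted by spaces: the shift along the tool's x, y, z in m, then the turn, a rotation vector about the tool's x, y, z in degrees, then the finger opening in m, from 0 to 0.0912. In form: tx ty tz ax ay az jaw; .... A call has 1 to 10 rows; each row is the pose to reach, as a shift and turn from the pose commanded when the call began, along the tool's axes at that moment; what a row does not reach only later rows make up. A row lasts 1/8 s, in which the tool goes at most 62.5 mm and 10.7 degrees, less where a joint would pass 70% of its speed; a pose out of reach is approached as far as the arm can. A call with a gripper value outside its range is refused whole. The fingers move at their own pace and stop on an object; the grip force is fixed at half the most. Time passes only in rows, so rows that repeat a pose let the fingers close. It gives the time, the measured TCP pose, the force, the opening and the grip force at its end, in the units of the state.
- monitor.sense(): the state, without advancing time (a new reading comes with each control period).
- cams.capture(name): name is "scene" or "side" or "wrist"; returns a dict with "img" (420x560x3 uint8, red, green, blue), "fx", "fy", "cx", "cy" (pixels), "R" (3x3) and "t" (3): a world point X has camera coordinates R X + t. Camera axes: x right, y down, z forward; pixel columns grow to the right and rows downward; lengths in m; the calibration is good to about 2 mm. A picture is of the moment at which its call begins. There is no depth.
- workorder.hand_in(): hands the job in; it is judged then, once.
The state is a dict: "time": time; "q": joint angles; "joint_vel": joint speeds; "effort": joint torques, N m; "position": TCP position; "tool_rot": TCP orientation; "force": force on the tool from outside, world axes, zero at the start; "moment": the same for the moment, N m; "width": opening from 0.0 (shut) to 1.0 (fully open); "gripper_force": force on a finger pad.
Only numpy, scipy, OpenCV 4.12 (cv2) and the standard library are available. Lean on these libraries where they do the work, as an engineer would, in place of code of your own. Each camera call takes 0.05 s, during which the arm holds its last target. There are 200 camera calls.

TASK

Get the bench ready for the next run: stand each of the three vials in the round holder made for its size, small in small, medium in medium, large in large, flat on the holder's floor, and lay the timer keys up on the square pad, centred and square with it (any of the four ways round). Never let a vial fall over.

Things in the scene. Friction and masses are not known exactly. Their poses are not given: they have to be found in the camera images.
- small_vial: the small of the three vials: white with a green screw cap, standing upright, loose; 32 mm in diameter, 56 mm tall with its cap, the straight body 48 mm tall, about 45 g. Origin at the centre of its underside, z up through the cap; round, so its yaw does not matter.
- medium_vial: the medium of the three vials: brown with a black screw cap, standing upright, loose; 42 mm in diameter, 72 mm tall with its cap, the straight body 62 mm tall, about 45 g. Origin at the centre of its underside, z up through the cap; round, so its yaw does not matter.
- large_vial: the large of the three vials: white with a blue screw cap, standing upright, loose; 52 mm in diameter, 85 mm tall with its cap, the straight body 73 mm tall, about 45 g. Origin at the centre of its underside, z up through the cap; round, so its yaw does not matter.
- timer: square white bench timer lying flat with its three keys up, loose; 62 x 62 mm, 18 mm thick over the keys (16 mm at the sides), about 60 g. Origin at the centre of its underside, x and y along its sides, z up.
- small_holder: the small of three low round holders, an open grey dish with a dark floor, fixed to the table; 52 mm across outside, 46 mm inside, 12 mm high in all, its floor 4 mm above the table: made for the 32 mm vial. Origin at the centre of its underside, on the table; z up.
- medium_holder: the medium of three low round holders, an open grey dish with a dark floor, fixed to the table; 62 mm across outside, 56 mm inside, 12 mm high in all, its floor 4 mm above the table: made for the 42 mm vial. Origin at the centre of its underside, on the table; z up.
- large_holder: the large of three low round holders, an open grey dish with a dark floor, fixed to the table; 72 mm across outside, 66 mm inside, 12 mm high in all, its floor 4 mm above the table: made for the 52 mm vial. Origin at the centre of its underside, on the table; z up.
- timer_pad: square flat grey pad with a dark square inlay, no rim, fixed to the table; 74 x 74 mm, top 4 mm above the table. Origin at the centre of its underside, x and y along its sides, z up.
- carton_front (a point): middle of the lower front edge, on the table, of the big fixed cardboard carton behind the work: 340 mm wide (along y), 730 mm deep, 405 mm tall; go round in front of it, not over it. A marker, forceps and a stirring bar lie along its front within 45 mm, the bar just past its right corner; they, and the bottles, notes and centrifuge beside it, are no part of the job.
Not all that is in view belongs to the job. What is shaped like the small_vial but blue or turquoise is not meant.

How it is judged:
At the end, for the whole second after the job is handed in: Each vial stands upright (within 0.1 rad) on the floor of its own holder, its axis within 10 mm of the holder's; the timer lies flat, keys up, on the square pad, centre within 12 mm and sides within 0.2 rad of the pad's, a quarter turn being as good; all are at rest (horizontal distance between small_vial and small_holder below 0.01 m and height (world z) of each of small_vial, medium_vial, large_vial, timer below 0.008 m and angle between each of small_vial, medium_vial, large_vial, timer's own z axis and vertical below 0.1 rad and linear speed of each of small_vial, medium_vial, large_vial, timer below 0.02 m/s and horizontal distance between medium_vial and medium_holder below 0.01 m and horizontal distance between large_vial and large_holder below 0.01 m and horizontal distance between timer and timer_pad below 0.012 m and height (world z) of timer above 0.002 m and (angle between the x axis of timer and the x axis of timer_pad, either way round below 0.2 rad or angle between the x axis of timer and the y axis of timer_pad, either way round below 0.2 rad)); the robot touches nothing.
It fails at once if a vial is tipped over (leans more than 0.7 rad) (angle between any of small_vial, medium_vial, large_vial's own z axis and vertical above 0.7 rad).
It also fails if it takes over 112 s, if anything falls off the work surface, if the arm or the gripper's body presses on something with over 40 N, if the wrist force passes 120 N, or if a joint passes its speed limit or range.

## Working session

There is one attempt and no reset: what is moved stays moved. The work goes in short steps, Python scripts to look and compute and a shell command to move; the robot and the scene stay as the last step left them, time stands still between calls to the robot, and variables do not carry over. Pictures are saved under pics/ and viewed, at most 14 in all, crops included, and the job is handed in when it is done.

```bash
mkdir -p pics
python3 - <<'E'
from rig import monitor,cams,env
import cv2,numpy as np
for n in("scene","side"):
    c=cams.capture(n);cv2.imwrite(f"pics/{n}0.png",c["img"][:,:,::-1]);print(n,c["fx"],c["cx"],c["cy"],(-c["R"].T@c["t"]).round(3),c["R"].round(3).tolist())
s=monitor.sense();print(s["time"],s["position"],s["tool_rot"],s["width"])
E
```

```text
scene 514.5153112630915 281.72143416536477 209.10897198109217 [-0.069 -0.407  0.945] [[0.589, -0.808, 0.008], [-0.606, -0.448, -0.658], [0.535, 0.383, -0.753]]
side 457.5267436714922 279.8413698642896 210.46363474852578 [-0.051 -0.197  0.693] [[0.354, -0.935, 0.015], [-0.632, -0.251, -0.733], [0.689, 0.25, -0.68]]
0.1 [0.23715627 0.65831009 0.29166254] [ 1.72030531e-01  9.85091492e-01 -4.87574495e-04 -1.06787796e-04] 0.9994327618423455
```

View pics/scene0.png

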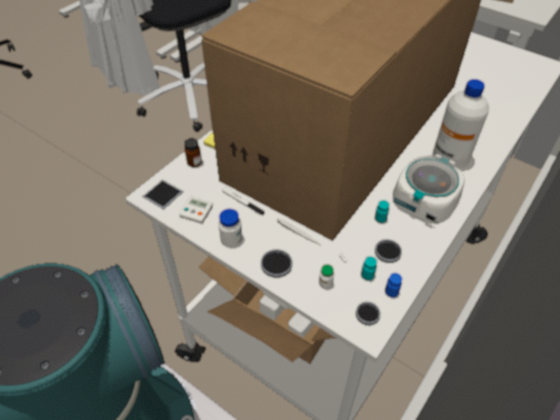

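View pics/side0.png

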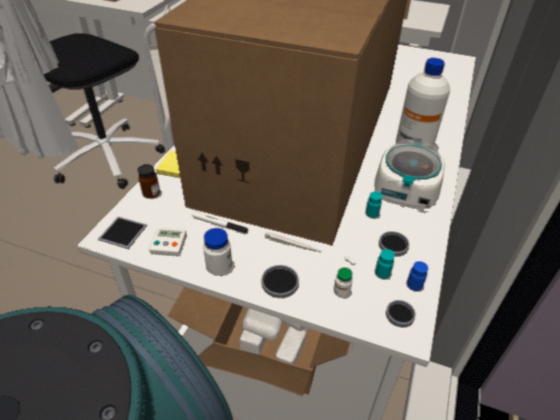

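The scene picture shows the pad at (163,194), the timer at (196,208), the brown vial at (192,153), the blue-capped large vial at (230,225), the large holder at (277,263), the green-capped small vial at (327,275), and two smaller holders at (388,250) and (368,313). The turquoise and blue decoys are at (382,211), (370,267) and (394,284). The side picture agrees.

```bash
cat > h.py <<'E'
from rig import monitor,cams,env
import cv2,numpy as np
from scipy.spatial.transform import Rotation as Ro
def ray(c,u,v,z):
    d=c["R"].T@np.array([(u-c["cx"])/c["fx"],(v-c["cy"])/c["fy"],1]);o=-c["R"].T@c["t"]
    return (o+d*(z-o[2])/d[2])[:2]
def proj(c,X):
    p=c["R"]@np.array(X)+c["t"];return np.array([c["fx"]*p[0]/p[2]+c["cx"],c["fy"]*p[1]/p[2]+c["cy"]])
def ell(c,win,z,mask):
    """back-project mask blob in window to plane z: centre, min-area rect"""
    x0,y0,x1,y1=win;m=np.zeros(c["img"].shape[:2],np.uint8);m[y0:y1,x0:x1]=mask(cv2.cvtColor(c["img"],cv2.COLOR_RGB2HSV).astype(int))[y0:y1,x0:x1]
    k=max(cv2.findContours(m,cv2.RETR_EXTERNAL,cv2.CHAIN_APPROX_NONE)[0],key=cv2.contourArea)[:,0]
    P=np.array([ray(c,u,v,z) for u,v in k],np.float32)
    r=cv2.minAreaRect(P*1000);return np.round(r[0],1),np.round(r[1],1),round(r[2],1)
dark=lambda h:h[...,2]<75
blue=lambda h:(h[...,1]>150)&(h[...,0]>105)&(h[...,0]<130)
green=lambda h:(h[...,1]>120)&(h[...,0]>50)&(h[...,0]<80)
def delta(xyz=None,yaw=None):
    "tool-frame shift to world TCP target"
    s=monitor.sense();R=Ro.from_quat(s["tool_rot"]).as_matrix();return (R.T@(np.array(xyz)-s["position"])).round(4)
E
python3 - <<'E'
from h import *
W={"scene":dict(pad=(135,172,188,215),LH=(255,245,298,283),A=(370,235,406,266),B=(350,298,386,328),lcap=(215,205,245,224),scap=(317,262,337,277),mcap=(180,136,204,152)),
"side":dict(pad=(92,210,150,252),LH=(255,260,305,300),A=(372,228,414,260),B=(380,296,420,328),lcap=(200,225,233,248),scap=(332,265,356,280),mcap=(134,160,162,177))}
for n in W:
    c=cams.capture(n)
    for k,w in W[n].items():
        z,m={"pad":(.004,dark),"LH":(.008,dark),"A":(.008,dark),"B":(.008,dark),"lcap":(.079,blue),"scap":(.052,green),"mcap":(.068,dark)}[k]
        try: print(n,k,*ell(c,w,z,m))
        except Exception as e: print(n,k,e)
    im=c["img"]
    o=(130,130,410,340) if n=="scene" else (90,150,440,340)
    a=cv2.resize(im[o[1]:o[3],o[0]:o[2]],None,fx=2.25,fy=2.25,interpolation=cv2.INTER_CUBIC)
    cv2.imwrite(f"pics/{n}z.png",a[:,:,::-1])
E
```

```text
scene pad [465. 342.] [59.5 58.8] 1.2
scene LH [462.1 -12.5] [56.7 57.9] 36.4
scene A [ 640.2 -196.3] [45.  50.7] 36.4
scene B [ 474.  -238.4] [37.9 39.1] 30.5
scene lcap [458.9 114.9] [37.6 38.2] 36.5
scene scap [ 484.8 -128.4] [25.5 20.9] 32.4
scene mcap [591.7 349.8] [48.1 32.5] 43.1
side pad [465.5 341.5] [62.7 62.6] 0.9
side LH [463.6 -11.6] [59.9 62.7] 21.4
side A [ 641.6 -196.7] [52.3 48.5] 80.6
side B [ 474.1 -238.6] [41.5 40.6] 8.7
side lcap [457.3 113.8] [47.3 38.9] 25.7
side scap [ 485.2 -127.5] [25.3 24.2] 21.4
side mcap [592.5 352.6] [48.4 33.1] 41.6
```

View pics/scenez.png

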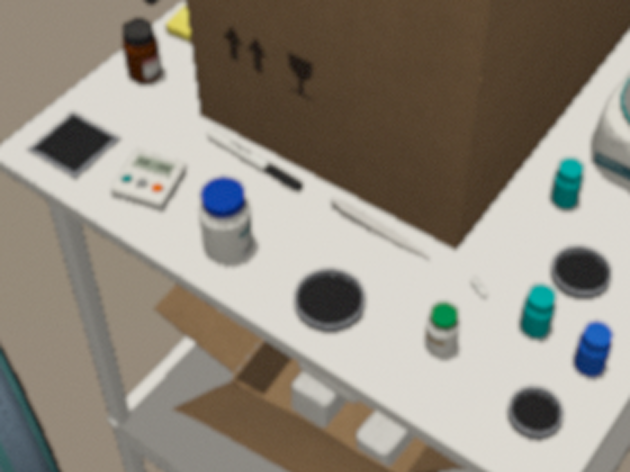

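The zoomed crop shows the timer's top corners at about (133,150), (185,165), (165,206) and (113,191), the carton's lower front corners at (202,112) and (458,247), and the decoys beside the two small holders.

Run:
```python
from h import *
c=cams.capture("scene")
r=lambda u,v,z:(ray(c,130+u/2.25,130+v/2.25,z)*1000).round(0)
for u,v in((133,150),(185,165),(165,206),(113,191)):print("timer",r(u,v,.016))
for u,v in((202,112),(458,247)):print("carton",r(u,v,0))
for u,v in((569,165),(540,293),(597,330)):print("decoy cap",r(u,v,.052))
print("bar",r(472,277,0),r(487,297,0),"marker",r(209,135,0),r(300,188,0),r(430,258,0),"centrifuge",r(598,155,0))
for n in("scene","side"):
    c=cams.capture(n)
    w=(178,194,216,226) if n=="scene" else (146,225,190,258)
    for v in (185,195,205,212):
        pass
    print(n,"caps model px",[proj(c,p).round(0).tolist() for p in((.458,.114,.085),(.485,-.128,.056),(.592,.351,.072),(.592,.351,0))])
```

```text
timer [489. 271.]
timer [506. 211.]
timer [450. 190.]
timer [433. 248.]
carton [588. 260.]
carton [597. -79.]
decoy cap [ 720. -132.]
decoy cap [ 560. -188.]
decoy cap [ 555. -251.]
bar [ 573. -111.] [ 561. -136.] marker [565. 230.] [564. 101.] [568. -63.] centrifuge [ 798. -135.]
scene caps model px [[229.0, 215.0], [327.0, 269.0], [191.0, 144.0], [194.0, 164.0]]
side caps model px [[215.0, 235.0], [345.0, 272.0], [146.0, 170.0], [152.0, 195.0]]
```

Run:
```python
from h import *
print(delta((.458,.114,.20)),delta((.458,.114,.10)))
```

```text
[-0.3923 -0.4374  0.0922] [-0.3923 -0.4374  0.1922]
```

```bash
I="-0.392 -0.437 0.092 0 0 0 0.091"; python3 -m inch '-0.392 -0.437 0.092 0 0 0 0.091; -0.392 -0.437 0.092 0 0 0 0.091; -0.392 -0.437 0.092 0 0 0 0.091; -0.392 -0.437 0.092 0 0 0 0.091; -0.392 -0.437 0.092 0 0 0 0.091; -0.392 -0.437 0.092 0 0 0 0.091; -0.392 -0.437 0.092 0 0 0 0.091; -0.392 -0.437 0.092 0 0 0 0.091; -0.392 -0.437 0.092 0 0 0 0.091; -0.392 -0.437 0.092 0 0 0 0.091'
python3 - <<'E'
from h import *
s=monitor.sense();print(s["position"],s["q"])
c=cams.capture("wrist");cv2.imwrite("pics/w1.png",c["img"][:,:,::-1])
print(proj(c,(.458,.114,.085)),proj(c,(.4695,.230,.016)),delta((.458,.114,.10)))
E
```

```text
time: 1.6
position: [0.4586, 0.1121, 0.2]
tool_rot: [0.173, 0.985, -0.0, 0.0]
force: [0.1, 0.9, 0.4]
width: 1.002
gripper_force: 0.0
[0.45855607 0.11212265 0.20000948] [ 1.90459304e-01  1.66104014e-01  2.22748607e+00 -1.08291876e-04
  7.47949300e-01 -1.03240518e+00]
[280.6075527  230.31946759] [408.82346762 173.28109832] [0.0023 0.0027 0.0997]
```

View pics/w1.png

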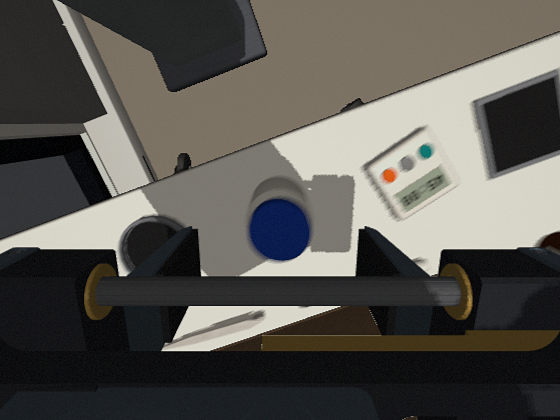

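The wrist picture shows the blue cap centred at (280,229), predicted (281,230), and the timer at about (411,174), predicted (409,173). The estimates hold, so I go down and grip.

```bash
python3 -m inch '0.002 0.003 0.04 0 0 0 0.091; 0.002 0.003 0.07 0 0 0 0.091; 0.002 0.003 0.1 0 0 0 0.091; 0.002 0.003 0.1 0 0 0 0.07; 0.002 0.003 0.1 0 0 0 0.06; 0.002 0.003 0.1 0 0 0 0.05; 0.002 0.003 0.1 0 0 0 0.045; 0.002 0.003 0.1 0 0 0 0.04; 0.002 0.003 0.1 0 0 0 0.04; 0.002 0.003 0.1 0 0 0 0.04'
python3 - <<'E'
from h import *
print(delta((.463,-.012,.14)),delta((.463,-.012,.105)))
E
```

```text
time: 2.9
position: [0.4575, 0.1181, 0.1009]
tool_rot: [0.172, 0.985, 0.0, 0.0]
force: [-1.9, -1.5, 10.1]
width: 0.556
gripper_force: 30.0
[-0.0493 -0.1206 -0.0391] [-0.0493 -0.1206 -0.0041]
```

```bash
python3 -m inch '0 0 -0.02 0 0 0 0.04; 0 0 -0.04 0 0 0 0.04; -0.012 -0.03 -0.04 0 0 0 0.04; -0.025 -0.06 -0.04 0 0 0 0.04; -0.037 -0.09 -0.04 0 0 0 0.04; -0.049 -0.12 -0.04 0 0 0 0.04; -0.049 -0.12 -0.04 0 0 0 0.04; -0.049 -0.12 -0.04 0 0 0 0.04'
python3 - <<'E'
from h import *
s=monitor.sense();print(s["joint_vel"].round(3) if hasattr(s["joint_vel"],'round') else s["joint_vel"])
print(delta((.463,-.012,.105)))
E
```

```text
time: 3.9
position: [0.4625, -0.0112, 0.1404]
tool_rot: [0.172, 0.985, 0.0, 0.0]
force: [-0.2, 0.2, -0.3]
width: 0.559
gripper_force: 30.0
[ 0.014  0.002  0.003 -0.    -0.002 -0.002]
[-0.0008 -0.0006  0.0354]
```

```bash
python3 -m inch '0 -0.001 0.018 0 0 0 0.04; 0 -0.001 0.03 0 0 0 0.04; 0 -0.001 0.035 0 0 0 0.04; 0 -0.001 0.035 0 0 0 0.04; 0 -0.001 0.035 0 0 0 0.04'
python3 - <<'E'
from h import *
for n in("scene","wrist"):
    c=cams.capture(n);print(n,proj(c,(.463,-.012,.089)))
    if n=="scene":c0=c
cv2.imwrite("pics/p1.png",np.hstack([cv2.resize(c0["img"][170:300,220:360],(400,371)),cv2.resize(c["img"],(400,371))])[:,:,::-1])
E
```

```text
time: 4.53
position: [0.4623, -0.0122, 0.1053]
tool_rot: [0.172, 0.985, 0.0, 0.0]
force: [0.4, 0.7, 0.5]
width: 0.561
gripper_force: 30.0
scene [276.0213144  239.54764635]
wrist [280.00491274 317.53069685]
```

View pics/p1.png

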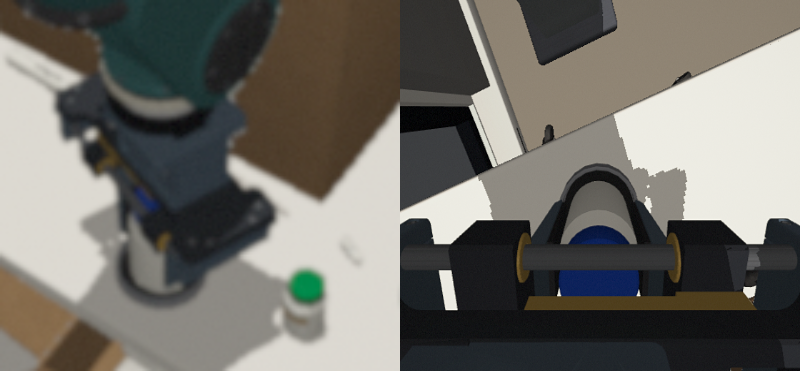

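The vial stands inside the dish, near its middle. I release, rise, and go to the small vial.

```bash
python3 -m inch '0 0 0 0 0 0 0.06; 0 0 0 0 0 0 0.075; 0 0 0 0 0 0 0.075; 0 0 -0.03 0 0 0 0.075; 0 0 -0.08 0 0 0 0.075; 0 0 -0.11 0 0 0 0.075; 0 0 -0.11 0 0 0 0.075'
python3 - <<'E'
from h import *
s=monitor.sense();c=cams.capture("side");print("cap",ell(c,(255,220,300,275),.083,blue))
c=cams.capture("scene");print("cap",ell(c,(258,220,298,262),.083,blue))
print(delta((.485,-.128,.16)),delta((.485,-.128,.09)))
E
```

```text
time: 5.5
position: [0.4632, -0.0125, 0.2173]
tool_rot: [0.172, 0.985, 0.0, 0.002]
force: [0.5, -0.4, -0.9]
width: 0.823
gripper_force: 0.0
cap (array([462.7, -13.7]), array([49.9, 39.3]), 21.4)
cap (array([462.3, -13.8]), array([42.4, 35.8]), 36.4)
[-0.0608 -0.101   0.055 ] [-0.0608 -0.101   0.125 ]
```

```bash
python3 -m inch '-0.03 -0.05 0 0 0 0 0.06; -0.061 -0.101 0 0 0 0 0.06; -0.061 -0.101 0 0 0 0 0.06; -0.061 -0.101 0.04 0 0 0 0.06; -0.061 -0.101 0.06 0 0 0 0.06; -0.061 -0.101 0.06 0 0 0 0.06; -0.061 -0.101 0.06 0 0 0 0.06'
python3 - <<'E'
from h import *
c=cams.capture("wrist");cv2.imwrite("pics/w2.png",c["img"][:,:,::-1])
m=lambda h:green(h)
print(ell(c,(100,100,460,400),.056,m),proj(c,(.485,-.128,.056)),delta((.485,-.128,.09)))
E
```

```text
time: 6.48
position: [0.4853, -0.1276, 0.1554]
tool_rot: [0.172, 0.985, 0.0, -0.0]
force: [-0.5, 0.2, 1.2]
width: 0.657
gripper_force: 0.0
(array([ 484.4, -126.8]), array([25.8, 28.8]), 69.3) [277.70797502 239.80607324] [ 0.0005 -0.0004  0.0658]
```

View pics/w2.png

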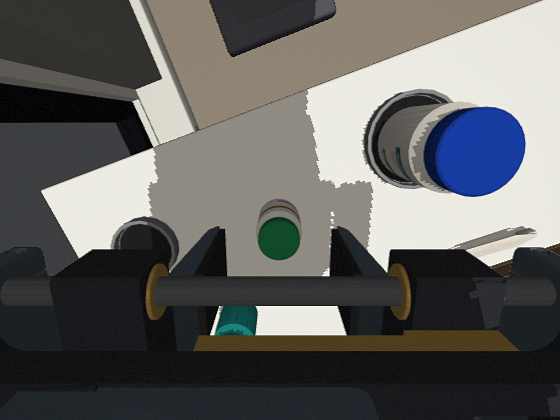

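Green cap at (279,239), as predicted, with the small holder at (145,245). The gripper's body would pass just above the large vial's cap, so I turn the tool a quarter turn before going down.

```bash
python3 -m inch '0 0 0 0 0 10 0.06; 0 0 0 0 0 20 0.06; 0 0 0 0 0 30 0.06; 0 0 0 0 0 40 0.06; 0 0 0 0 0 50 0.06; 0 0 0 0 0 60 0.06; 0 0 0 0 0 70 0.06; 0 0 0 0 0 80 0.06; 0 0 0 0 0 90 0.06; 0 0 0 0 0 90 0.06'
python3 - <<'E'
from h import *
s=monitor.sense();print(s["q"],delta((.4847,-.1275,.09)))
c=cams.capture("wrist");print(ell(c,(100,100,460,400),.056,green))
E
```

```text
time: 7.78
position: [0.4857, -0.1281, 0.156]
tool_rot: [0.818, 0.575, 0.0, 0.001]
force: [0.2, -0.6, -0.4]
width: 0.655
gripper_force: 0.0
[-3.04196206e-01  2.92548629e-01  2.17888692e+00 -1.81745908e-06
  6.68847546e-01  4.04175030e-02] [ 0.0002 -0.0012  0.066 ]
(array([ 486.1, -126.3]), array([28.1, 25.9]), 70.2)
```

```bash
python3 -m inch '0 0 0.03 0 0 0 0.06; 0 0 0.055 0 0 0 0.06; 0 0 0.066 0 0 0 0.06; 0 0 0.066 0 0 0 0.05; 0 0 0.066 0 0 0 0.04; 0 0 0.066 0 0 0 0.035; 0 0 0.066 0 0 0 0.03; 0 0 0.066 0 0 0 0.02; 0 0 0.066 0 0 0 0.02; 0 0 0.066 0 0 0 0.02'
python3 - <<'E'
from h import *
print(delta((.474,-.2385,.13)),delta((.474,-.2385,.0945)))
E
```

```text
time: 9.07
position: [0.4857, -0.1282, 0.0898]
tool_rot: [0.818, 0.575, 0.0, 0.0]
force: [-1.4, 0.7, 8.2]
width: 0.342
gripper_force: 30.0
[-0.1078  0.0264 -0.0402] [-0.1078  0.0264 -0.0047]
```

```bash
python3 -m inch '0 0 -0.02 0 0 0 0.02; 0 0 -0.04 0 0 0 0.02; -0.03 0.008 -0.04 0 0 0 0.02; -0.06 0.016 -0.04 0 0 0 0.02; -0.09 0.022 -0.04 0 0 0 0.02; -0.109 0.026 -0.04 0 0 0 0.02; -0.109 0.026 -0.04 0 0 0 0.02; -0.109 0.026 -0.02 0 0 0 0.02; -0.109 0.026 -0.008 0 0 0 0.02; -0.109 0.026 -0.005 0 0 0 0.02'
python3 - <<'E'
from h import *
print(delta((.474,-.2385,.0943)))
c=cams.capture("wrist");print(ell(c,(100,100,460,400),.060,green))
E
```

```text
time: 10.32
position: [0.4725, -0.2386, 0.0936]
tool_rot: [0.818, 0.575, -0.0, -0.001]
force: [-10.3, 6.5, 33.3]
width: 0.34
gripper_force: 30.0
[ 0.0006  0.0014 -0.0007]
(array([ 478. , -226.5]), array([ 8.5, 23.2]), 70.3)
```

```bash
python3 -m inch '0 0 -0.001 0 0 0 0.02; 0 0 -0.001 0 0 0 0.02'
python3 - <<'E'
from h import *
c0=cams.capture("scene");c=cams.capture("wrist")
cv2.imwrite("pics/p2.png",np.hstack([cv2.resize(c0["img"][240:340,300:420],(400,333)),cv2.resize(c["img"],(400,333))])[:,:,::-1])
E
```

```text
time: 10.62
position: [0.4731, -0.2394, 0.0956]
tool_rot: [0.818, 0.575, 0.0, 0.0]
force: [-0.4, -0.7, 0.2]
width: 0.343
gripper_force: 30.0
```

View pics/p2.png

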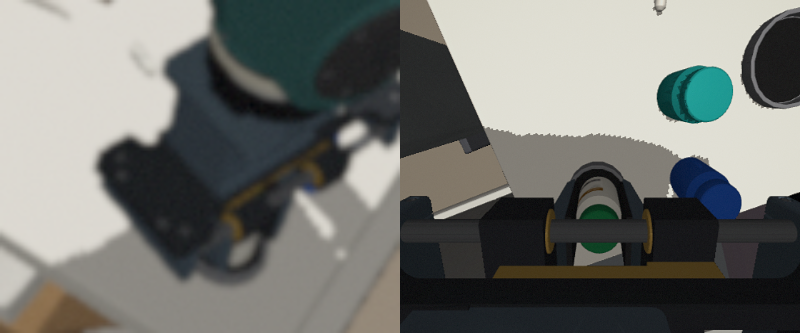

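The vial stands within the dish. I release, rise, and go round in front of the carton towards the brown vial.

```bash
python3 -m inch '0 0 0.001 0 0 0 0.02; 0 0 0.001 0 0 0 0.035; 0 0 0.001 0 0 0 0.05; 0 0 0.001 0 0 0 0.055; 0 0 -0.03 0 0 0 0.055; 0 0 -0.08 0 0 0 0.055; 0 0 -0.11 0 0 0 0.055; 0 0 -0.11 0 0 0 0.055'
python3 - <<'E'
from h import *
c=cams.capture("scene");print(ell(c,(345,280,395,325),.058,green))
c=cams.capture("side");print(ell(c,(380,280,425,325),.058,green))
E
python3 -m inch '0.055 -0.025 0 0 0 -8 0.07; 0.11 -0.05 0 0 0 -16 0.07; 0.165 -0.08 0 0 0 -24 0.07; 0.217 -0.102 0 0 0 -32 0.07; 0.27 -0.12 0 0 0 -40 0.07; 0.325 -0.14 0 0 0 -46 0.07; 0.38 -0.16 0 0 0 -51 0.07; 0.435 -0.18 0 0 0 -51 0.07; 0.49 -0.2 0 0 0 -51 0.07; 0.49 -0.2 0 0 0 -51 0.07'
python3 - <<'E'
from h import *
print(delta((.592,.351,.2)))
E
```

```text
time: 11.72
position: [0.4738, -0.24, 0.2075]
tool_rot: [0.818, 0.575, 0.001, 0.002]
force: [-0.4, 0.2, -1.3]
width: 0.602
gripper_force: 0.0
(array([ 471.4, -240.1]), array([21.2, 24.3]), 81.9)
(array([ 469.9, -239.2]), array([29.1, 23.6]), 9.9)
time: 13.08
position: [0.4501, 0.2922, 0.2039]
tool_rot: [0.489, 0.872, -0.001, -0.0]
force: [-0.3, -0.5, -0.2]
width: 0.769
gripper_force: 0.0
[-0.0237  0.1518  0.0037]
```

```bash
python3 -m inch '-0.008 0.05 0 0 0 0 0.07; -0.016 0.1 0.01 0 0 0 0.07; -0.024 0.152 0.02 0 0 0 0.07; -0.024 0.152 0.03 0 0 0 0.07; -0.024 0.152 0.03 0 0 0 0.07'
python3 - <<'E'
from h import *
c=cams.capture("wrist");cv2.imwrite("pics/w3.png",c["img"][:,:,::-1])
print(proj(c,(.592,.351,.072)),proj(c,(.592,.351,0)),delta((.592,.351,.094)))
E
```

```text
time: 13.7
position: [0.5919, 0.346, 0.1729]
tool_rot: [0.491, 0.871, -0.002, -0.001]
force: [-0.3, 0.4, 0.1]
width: 0.766
gripper_force: 0.0
[282.16412028 233.08918838] [281.39186222 204.92794435] [0.004  0.0027 0.0799]
```

View pics/w3.png

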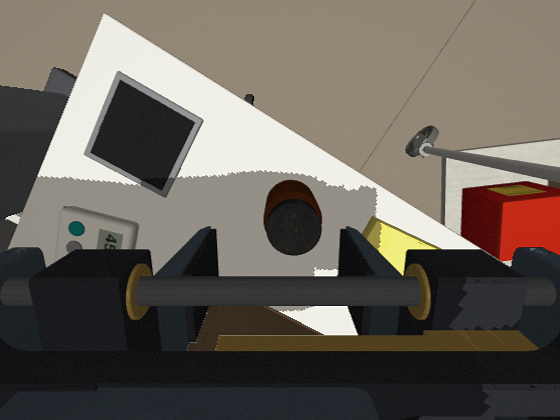

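The black cap is centred at (293,227), against a prediction of (282,233), a few mm off. I recompute.

Run:
```python
from h import *
c=cams.capture("wrist");p=ray(c,293,227,.072);print(p,delta((*p,.094)))
```

```text
[0.59613485 0.35820585] [0.0079 0.0095 0.0807]
```

```bash
python3 -m inch '0.008 0.009 0.02 0 0 0 0.07; 0.008 0.009 0.05 0 0 0 0.07; 0.008 0.009 0.08 0 0 0 0.07; 0.008 0.009 0.08 0 0 0 0.07; 0.008 0.009 0.08 0 0 0 0.06; 0.008 0.009 0.08 0 0 0 0.05; 0.008 0.009 0.08 0 0 0 0.04; 0.008 0.009 0.08 0 0 0 0.03; 0.008 0.009 0.08 0 0 0 0.03; 0.008 0.009 0.08 0 0 0 0.03'
python3 - <<'E'
from h import *
s=monitor.sense();R=Ro.from_quat(s["tool_rot"]).as_matrix();print(R.round(3).tolist(),delta((.45,.29,.2)),delta((.45,-.1,.2)),delta((.45,-.2,.2)))
E
```

```text
time: 15.05
position: [0.5972, 0.3592, 0.0962]
tool_rot: [0.491, 0.871, 0.0, 0.0]
force: [-2.7, -0.7, 8.1]
width: 0.453
gripper_force: 30.0
[[-0.518, 0.855, 0.001], [0.855, 0.518, 0.0], [-0.0, 0.001, -1.0]] [ 0.017  -0.1617 -0.104 ] [-0.3167 -0.3636 -0.1041] [-0.4022 -0.4154 -0.1042]
```

```bash
python3 -m inch '0 0 -0.03 0 0 0 0.03; 0 0 -0.08 0 0 0 0.03; 0 -0.04 -0.13 0 0 0 0.03; 0.01 -0.09 -0.14 0 0 0 0.03; 0.017 -0.13 -0.14 0 0 0 0.03; 0.017 -0.162 -0.14 0 0 0 0.03; -0.03 -0.19 -0.14 0 0 0 0.03; -0.075 -0.215 -0.14 0 0 8 0.03; -0.12 -0.24 -0.14 0 0 16 0.03; -0.165 -0.27 -0.14 0 0 24 0.03'
python3 - <<'E'
from h import *
print(delta((.45,-.1,.236)),delta((.45,-.19,.236)),delta((.45,-.19,.236)),delta((.641,-.1965,.236)))
E
```

```text
time: 16.3
position: [0.4513, 0.0766, 0.2357]
tool_rot: [0.663, 0.749, 0.0, 0.0]
force: [0.4, -0.7, -0.2]
width: 0.448
gripper_force: 30.0
[-0.1751 -0.0226 -0.0004] [-0.2645 -0.0335 -0.0004] [-0.2645 -0.0335 -0.0004] [-2.940e-01  1.553e-01 -2.000e-04]
```

```bash
python3 -m inch '-0.053 -0.007 0 0 0 8 0.03; -0.106 -0.014 0 0 0 16 0.03; -0.16 -0.02 0 0 0 24 0.03; -0.212 -0.027 0 0 0 26 0.03; -0.265 -0.033 0 0 0 26 0.03; -0.272 0.01 0 0 0 26 0.03; -0.279 0.06 0 0 0 26 0.03; -0.287 0.11 0 0 0 26 0.03; -0.294 0.155 0 0 0 26 0.03; -0.294 0.155 0 0 0 26 0.03'
python3 - <<'E'
from h import *
c=cams.capture("wrist");cv2.imwrite("pics/w4.png",c["img"][:,:,::-1])
print(proj(c,(.641,-.1965,.008)),delta((.641,-.1965,.1006)))
E
```

```text
time: 17.55
position: [0.6442, -0.1942, 0.2353]
tool_rot: [0.813, 0.582, 0.0, 0.001]
force: [-0.9, 1.1, -0.6]
width: 0.455
gripper_force: 30.0
[274.57983528 199.08239631] [-0.0028 -0.0006  0.1344]
```

View pics/w4.png

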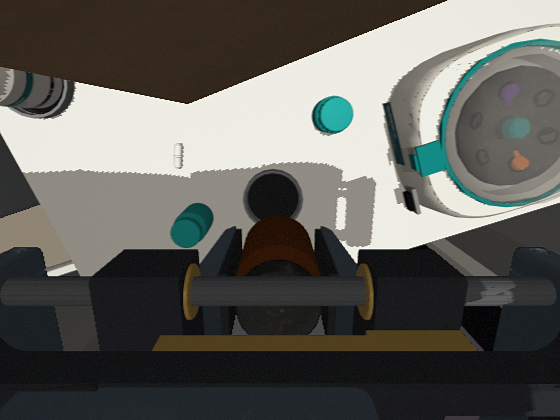

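The holder shows at (273,197), predicted (275,199), clear of the decoys at (192,225) and (333,115). I lower the vial.

```bash
python3 -m inch '-0.003 0 0.04 0 0 0 0.03; -0.003 0 0.08 0 0 0 0.03; -0.003 0 0.11 0 0 0 0.03; -0.003 0 0.125 0 0 0 0.03; -0.003 0 0.13 0 0 0 0.03; -0.003 0 0.133 0 0 0 0.03; -0.003 0 0.133 0 0 0 0.03'
python3 - <<'E'
from h import *
print(delta((.641,-.1965,.1004)))
E
```

```text
time: 18.48
position: [0.6412, -0.1972, 0.1031]
tool_rot: [0.813, 0.582, 0.0, 0.0]
force: [-1.0, -1.0, -0.1]
width: 0.452
gripper_force: 30.0
[ 0.0006 -0.0004  0.0027]
```

```bash
python3 -m inch '0 0 0.0015 0 0 0 0.03; 0 0 0.0025 0 0 0 0.03; 0 0 0.0025 0 0 0 0.03; 0 0 0.0025 0 0 0 0.045; 0 0 0.0025 0 0 0 0.055; 0 0 0.0025 0 0 0 0.06; 0 0 -0.03 0 0 0 0.06; 0 0 -0.08 0 0 0 0.06; 0 0 -0.13 0 0 0 0.06; 0 0 -0.13 0 0 0 0.06'
python3 - <<'E'
from h import *
cs=[cams.capture(n) for n in("scene","wrist")]
c=cs[1]
cv2.imwrite("pics/p3.png",np.hstack([cv2.resize(cs[0]["img"][200:330,330:430],(400,520)),cv2.resize(c["img"],(400,300))[:520].copy() if 0 else cv2.copyMakeBorder(cv2.resize(c["img"],(400,300)),0,220,0,0,0)])[:,:,::-1])
print(proj(c,(.641,-.1965,.076))*400/560, (proj(cs[0],(.641,-.1965,.076))-[330,200])*4)
print(delta((.45,-.196,.236)),delta((.45,.1,.236)),delta((.45,.22,.2)))
E
```

```text
time: 19.73
position: [0.6426, -0.1976, 0.2365]
tool_rot: [0.813, 0.582, 0.002, 0.003]
force: [0.7, -0.2, -0.8]
width: 0.66
gripper_force: 0.0
[196.66357754 153.12991369] [253.53689634 123.77734891]
[-0.0605 -0.1809 -0.0038] [ 0.2197 -0.2764 -0.0039] [ 0.3333 -0.3151  0.0321]
```

View pics/p3.png

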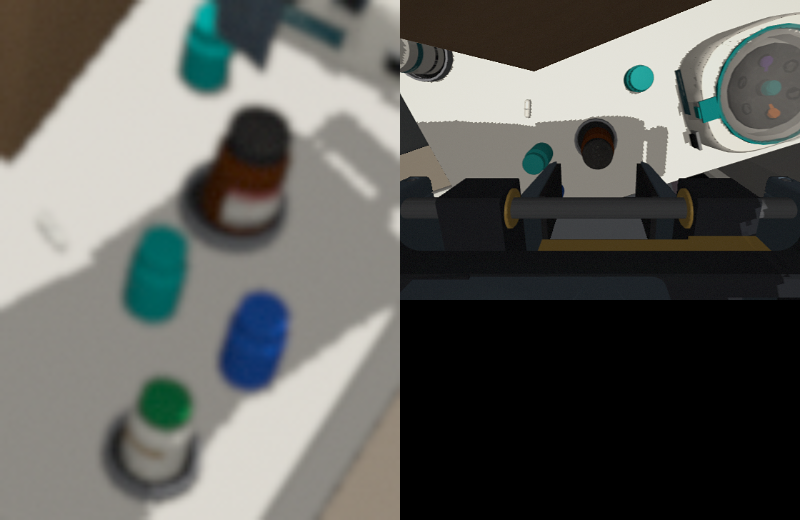

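The brown vial stands upright in its holder, cap at about (197,155) in the wrist half, as predicted, and the green-capped one sits well too. The timer is next.

```bash
python3 -m inch '-0.02 -0.06 0 0 0 0 0.09; -0.04 -0.12 0 0 0 0 0.09; -0.06 -0.181 0 0 0 0 0.09; -0.005 -0.2 0 0 0 0 0.09; 0.05 -0.22 0 0 0 -8 0.09; 0.11 -0.239 0 0 0 -16 0.09; 0.165 -0.258 0 0 0 -24 0.09; 0.22 -0.276 0 0 0 -32 0.09; 0.28 -0.297 0 0 0 -37 0.09; 0.333 -0.315 0 0 0 -37 0.09'
python3 - <<'E'
from h import *
print(delta((.4695,.230,.2)))
E
```

```text
time: 21.08
position: [0.449, 0.2216, 0.2309]
tool_rot: [0.586, 0.81, -0.001, -0.001]
force: [0.8, -1.1, 0.5]
width: 0.984
gripper_force: 0.0
[0.0015 0.0221 0.0309]
```

```bash
python3 -m inch '0.001 0.022 0.03 0 0 0 0.09; 0.001 0.022 0.03 0 0 0 0.09; 0.001 0.022 0.03 0 0 0 0.09'
python3 - <<'E'
from h import *
c=cams.capture("wrist");cv2.imwrite("pics/w5.png",c["img"][:,:,::-1])
print(proj(c,(.4695,.230,.016)),ell(c,(0,0,240,240),.004,dark))
E
```

```text
time: 21.45
position: [0.4699, 0.2268, 0.2018]
tool_rot: [0.587, 0.81, -0.001, -0.001]
force: [-0.4, -0.5, -0.6]
width: 0.987
gripper_force: 0.0
[278.41374541 202.534444  ] (array([297.5, 199.8]), array([197.4, 129.3]), 18.2)
```

View pics/w5.png

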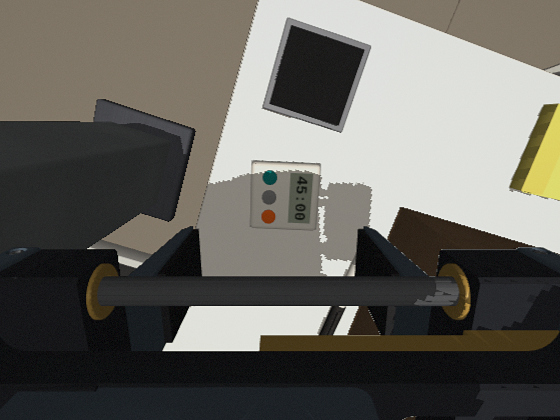

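The timer's top corners lie at about (252,162), (320,165), (317,229) and (250,227), and the pad's outer corners at (289,18), (371,46), (342,131) and (263,107).

Run:
```python
from h import *
c=cams.capture("wrist")
for z,q in((.016,((252,163),(320,165),(317,229),(250,227))),(.004,((289,18),(371,46),(342,131),(263,107)))):
    P=np.array([ray(c,*p,z) for p in q],np.float32)*1000;print(P.mean(0),cv2.minAreaRect(P))
print(delta((.470,.231,.083)));s=monitor.sense();y=Ro.from_quat(s["tool_rot"]).as_matrix()[:,1];print(np.degrees(np.arctan2(y[1],y[0])))
```

```text
[473.78412 236.70528] ((473.7456970214844, 236.7244873046875), (62.10251998901367, 59.27779006958008), 16.329578399658203)
[467.2093  341.97598] ((466.86041259765625, 341.94189453125), (72.99066162109375, 72.65047454833984), 1.5395457744598389)
[0.0041 0.0009 0.1196]
18.127533736372417
```

```bash
python3 -m inch '0.008 0.006 0.03 0 0 1.5 0.09; 0.008 0.006 0.07 0 0 1.5 0.09; 0.008 0.006 0.1 0 0 1.5 0.09; 0.008 0.006 0.116 0 0 1.5 0.09; 0.008 0.006 0.119 0 0 1.5 0.09; 0.008 0.006 0.119 0 0 1.5 0.075; 0.008 0.006 0.119 0 0 1.5 0.065; 0.008 0.006 0.119 0 0 1.5 0.055; 0.008 0.006 0.119 0 0 1.5 0.05; 0.008 0.006 0.119 0 0 1.5 0.05'
python3 - <<'E'
from h import *
s=monitor.sense();y=Ro.from_quat(s["tool_rot"]).as_matrix()[:,1];print(np.degrees(np.arctan2(y[1],y[0])),delta((.4665,.342,.1)))
E
```

```text
time: 22.8
position: [0.4741, 0.2372, 0.0839]
tool_rot: [0.597, 0.802, 0.0, 0.0]
force: [-1.7, -1.3, 8.4]
width: 0.681
gripper_force: 30.0
16.690971175259133 [ 0.1026  0.0228 -0.0161]
```

```bash
python3 -m inch '0 0 -0.02 0 0 0 0.05; 0 0 -0.04 0 0 5 0.05; 0.035 0.008 -0.04 0 0 10 0.05; 0.07 0.016 -0.04 0 0 15.3 0.05; 0.103 0.023 -0.04 0 0 15.3 0.05; 0.103 0.023 -0.04 0 0 15.3 0.05; 0.103 0.023 -0.04 0 0 15.3 0.05'
python3 - <<'E'
from h import *
s=monitor.sense();y=Ro.from_quat(s["tool_rot"]).as_matrix()[:,1];print(np.degrees(np.arctan2(y[1],y[0])),delta((.4665,.342,.0882)))
E
```

```text
time: 23.68
position: [0.466, 0.3419, 0.1231]
tool_rot: [0.698, 0.716, -0.0, -0.0]
force: [-0.0, -0.1, -1.2]
width: 0.676
gripper_force: 30.0
1.4088426037674318 [0.0001 0.0005 0.0349]
```

```bash
python3 -m inch '0 0 0.015 0 0 0 0.05; 0 0 0.028 0 0 0 0.05; 0 0 0.034 0 0 0 0.05; 0 0 0.0345 0 0 0 0.05; 0 0 0.0345 0 0 0 0.05'
python3 - <<'E'
from h import *
c=cams.capture("wrist");cv2.imwrite("pics/w6.png",c["img"][:,:,::-1])
E
```

```text
time: 24.3
position: [0.4663, 0.3422, 0.0885]
tool_rot: [0.699, 0.716, -0.0, -0.0]
force: [0.3, 1.0, -0.7]
width: 0.677
gripper_force: 30.0
```

View pics/w6.png

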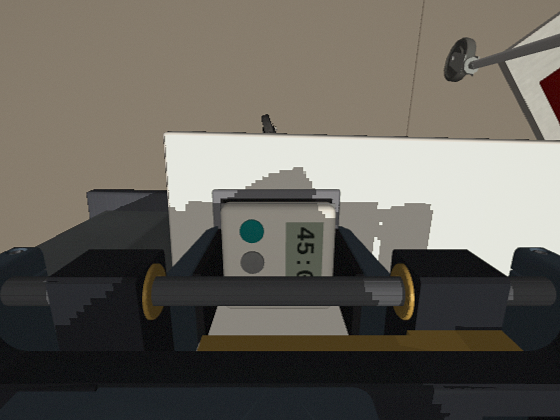

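The timer sits over the pad, whose far edge runs parallel at row 192 with even margins left and right (columns 213 to 340). I release and rise.

```bash
python3 -m inch '0 0 0 0 0 0 0.065; 0 0 0 0 0 0 0.08; 0 0 0 0 0 0 0.085; 0 0 0 0 0 0 0.085; 0 0 -0.03 0 0 0 0.085; 0 0 -0.08 0 0 0 0.085; 0 0 -0.12 0 0 0 0.085; 0 0 -0.12 0 0 0 0.085; -0.05 0 -0.12 0 0 0 0.085; -0.05 0 -0.12 0 0 0 0.085'
python3 - <<'E'
from h import *
c=cams.capture("wrist");s=cams.capture("side")
cv2.imwrite("pics/f.png",np.hstack([cv2.resize(c["img"],(400,300)),cv2.resize(s["img"][150:340,90:440],(400,300))])[:,:,::-1])
print([(proj(c,(.4665+a*.037,.342+b*.037,.004))*400/560).round(0).tolist() for a in(-1,1) for b in(-1,1)])
print([(proj(c,(.4665+a*.031,.342+b*.031,.020))*400/560).round(0).tolist() for a in(-1,1) for b in(-1,1)])
E
```

```text
time: 25.6
position: [0.4667, 0.2901, 0.2075]
tool_rot: [0.699, 0.715, -0.001, -0.0]
force: [-0.4, -0.8, 0.3]
width: 0.934
gripper_force: 0.0
[[170.0, 132.0], [170.0, 73.0], [226.0, 133.0], [229.0, 75.0]]
[[174.0, 130.0], [173.0, 78.0], [223.0, 131.0], [226.0, 79.0]]
```

View pics/f.png

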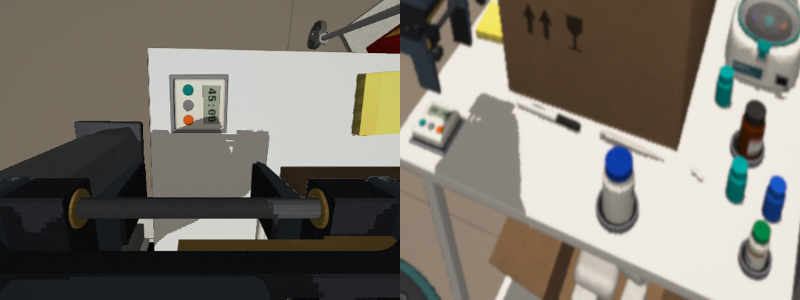

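The timer lies centred and square on the pad (wrist half, x 170–228, y 74–133), and all three vials stand in their holders in the side half. I hand in.

```bash
python3 -c "
from rig import workorder
print(workorder.hand_in())"
```

```text
the job is handed in; nothing more can be done
None
```

I handed the job in at about 26 s on the robot's clock, and the last pictures showed all three vials upright in their own holders and the timer keys up, centred and square on its pad; the hand-in gave no verdict.

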